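Clip the bangle rack onto the drip rail

ROBOT

A 6-joint arm with a two-finger parallel gripper is mounted at the origin on the work surface. World frame = base frame: x ahead of the robot, y to its left, z up, the work surface at z = 0. Lengths are in m, angles in rad, forces in N, time in s.
With the tool pointing down it reaches from about 0.25 to 0.8 m from the base axis. Payload 8.5 kg.
Tool frame: the origin (TCP) lies at the very end of the fingers, on their centre line; the grasp point (between the pads) lies 19 mm behind it; z points along the fingers, y is the line along which they close (so a half turn about z gives the same grasp; the last joint's range is limited). The gripper opens to 85 mm and grips with 20 to 120 N. Pads are 22 mm wide; open, the fingers measure 114 mm over their backs; the gripper's body (76 mm by 85 mm) begins 54 mm behind the grasp point. The pads swing forward as they close: fully open they stand 13 mm farther back than shut.
Start: joints at [1.146, 0.238, -0.013, 1.319, 0, 1.571], TCP at [0.216, 0.478, 0.231] pointing down, gripper open.
Joint ranges: [-2.66, 2.66], [-1.03, 1.9], [-1.14, 1.46], [-1.82, 2.27], [-1.45, 1.34], [-3.14, 3.14]. Speed limits (rad/s): [2.22, 2.22, 2.79, 3.14, 3.14, 3.14].

INTERFACE

Orientations are given as a unit quaternion [x, y, z, w].
In Python, from station import env gives the robot as it stands.
- The arm moves only by the tool arm_command, never from a script. Its argument "increments" is text: rows parted by semicolons, each of 5 numbers parted by spaces: the finger opening in mm, from 0 to 85.4, then the shift along the tool's x, y, z in units of 30 mm (1.0 is 30 mm), then the turn about the tool's z in units of 10 degrees (1.0 is 10 degrees). In form: hand tx ty tz yaw; .... A call has 1 to 12 rows; each row is the pose to reach, as a shift and turn from the pose commanded when the call began, along the tool's axes at that moment; what a row does not reach only later rows make up. A row lasts 1/8 s, in which the tool goes at most 62.5 mm and 10.7 degrees, less where a joint would pass 70% of its speed; a pose out of reach is approached as far as the arm can. A call with a gripper value outside its range is refused whole. The fingers move at their own pace and stop on an object; "force" is the grip in N (left out, the last holds). Time passes only in rows, so rows that repeat a pose let the fingers close. It gives the time, the measured TCP pose, the force, the opening and the grip force at its end, in the units of the state.
- env.get_state(): the state, without advancing time (a new reading comes with each control period).
- env.get_image(name): name is "side" or "top" or "wrist"; returns the picture (480x640x3 uint8, blue, green, red); there is no depth.
- env.camera_info(name): a dict with "fx", "fy", "cx", "cy" (pixels), "rvec" (rotation vector, rad) and "tvec" (3), from world to camera coordinates, as OpenCV has them; the wrist camera has in their place "mount" (4x4, takes a point from camera to tool coordinates, whose origin is the TCP and whose axes are the flange's). Camera axes: x right, y down, z forward; pixel columns grow to the right and rows downward; lengths in m; the calibration is good to about 2 mm. A picture is of the moment at which its call begins: read the wrist's pose just before it. camera_info takes no time and is no camera call.
- env.job_done(): hands the job in; it is judged then, once.
Trained networks look in the newest picture that a camera, given by its name, has taken for a name from the list of things; names that differ only in an ending like _2 or _b are one class to them, and where a whole thing is asked for, a point or a joint stands for the part that bears it (a point fixed in the world has none). Each returns a list of dicts, best first, with "confidence" (0 to 1); they miss things now and then, are a little off and sometimes report something else, mostly with a low value. They report only what shows in the picture. A call takes as long as a camera call. They do not tell look-alikes from the thing itself.
- env.find_in(camera, thing): "position" ([x, y, z] in m, in world coordinates, good to about 4 mm: the middle of the surface that is visible of it).
The state is a dict: "time_s": time; "joint_positions": joint angles; "joint_vel": joint speeds; "effort": joint torques, N m; "position": TCP position; "orientation": TCP orientation; "ft_force": force on the tool from outside, world axes, zero at the start; "moment": the same for the moment, N m; "width": finger opening in m; "grip_force": force on a finger pad.
Only numpy, scipy, OpenCV 4.12 (cv2) and the standard library are available. Lean on these libraries where they do the work, as an engineer would, in place of code of your own. Each camera call takes 0.05 s, during which the arm holds its last target. There are 200 camera calls.

TASK

Take the loaded bangle rack out of its wooden loading block by the grey grip and push its sprung snap hook down over the rail of the drip stand until the gate has flicked shut under the rail and the hook sits right down on it. Then, still holding it, tug it upwards with roughly half a kilo to one kilo so the shut gate bears on the rail and you feel it hold, let it back down and leave it hanging there upright and still. Go gently: never press or pull the rack against the stand with more than about one and a half kilos of force, and do not disturb the other things on the bench.

Things in the scene. Friction and masses are not known exactly. Their poses are not given: they have to be found in the camera images.
- rack: Loose bangle rack, 0.26 to 0.5 kg, 260 mm tall, standing in the block. Origin: centre of its foot; z up, x to the hook's nose side (away from the robot within 0.4 rad), y along its arm. Square spine 10 mm thick to z = 125 mm, then cranked back to x = -17 mm at z = 145 mm, below the hook. Arm 120 mm long at z = 110 mm, with four bangles 68 mm across: lowest z = 51 mm, x within +-34 mm.
- seat (a point): Where the rail's centre lies when the hook sits right down on it: x = 0, y = 0, z = 206 mm in the rack's frame (same axes). The hook is flat bar 8 mm thick, 14 mm wide (y); its top is 5 mm (inside) to 13 mm (outside) above seat. The mouth opens downwards and is 26 mm wide: inner faces of shank and nose leg at x = -13 and +13 mm.
- nose (a point): Lowest point of the hook's nose, x = +17, z = 177 mm in the rack's frame, 29 mm below seat; the nose leg is 8 mm thick (outer face x = +21 mm). Bring the rail in level under it, from the nose side, into the 35 mm free height between nose and crank; then lower the rack.
- grip (a point): Centre of the grey grip block on top of the hook, 35 mm above seat: 26 mm (x) by 14 mm (y) by 42 mm tall, faces square to the rack's axes. Grip it across y from above; fingertips may reach up to 21 mm below this point before meeting the hook.
- gate (a joint): Angle of the sprung gate: 0 shut (at rest), 1.0 rad fully in. Steel strap 5 x 11 x 25 mm, hinged in the shank at x = -11, z = 173 mm of the rack; shut, it slants up to x = +11, z = 186 mm beside the nose. It gives only inwards (up): the rail entering from below at x = +4 to +8 mm pushes it aside and it flicks shut behind the rail.
- gate_end (a point): Free end of the gate (moves with it). Lowering the rack, the rail meets the gate when seat is about 31 mm above the rail's centre, the push takes 6 to 10 N, the gate flicks shut (force gone) at about 11 mm, and the hook lands hard at 0. Lifted again with the rail at x = 0, the shut gate bears on the rail at about 18 mm and does not give.
- rail_mid (a point): Mark on the stand, 235 mm above the bench: nominal middle of the rail. The crossbar is set by hand, so the rail's true axis runs level straight above or below this mark, by up to 12 mm either way: feel for it. Rail: round steel bar 10 mm thick, 240 mm long, with 22 mm clamps at its ends. y along the rail, x across it, away from the robot within 0.35 rad.
- stand: Drip stand with the rail, fixed in place: two 12 mm posts, 261 mm high, at y = +-120 mm in a white tray 160 x 290 mm, rim 22 mm high. Origin on the bench, straight below rail_mid; same axes. It stands on one side of the bench, the block on the other.
- block: Fixed hardwood loading block 90 x 90 x 45 mm with a 12 mm square hole 35 mm deep in its top, where the rack's foot stands. Origin: centre of its underside.
- mandrel: Bystander: dark wooden bangle mandrel, a tapered round post 262 mm high, 72 mm across its foot, standing. Origin: centre of its foot.
- torch: Bystander: small grey gas torch, 50 mm across, 145 mm high, standing. Origin: centre of its underside.
- tub: Bystander: open white tub 84 mm across, 48 mm high. Origin: centre of its underside.
- mallet: Bystander: wooden mallet 240 mm long, lying. Origin: under its middle.
Not all that is in view belongs to the job. Of the things that look like the block, take the one that is farthest to the robot's left at the start.

How it is judged:
On the way, in this order (a step that is already met when the one before it is completed fails the run):
1. the rack is lifted clear of the loading block (z of rack in the frame of block above 0.047 m), for 0.1 s.
2. the hook is pushed right down on the rail (its weight on the rail) and the gate is shut under it (x of seat in the frame of rail_mid between -0.014 and 0.014 m and y of seat in the frame of rail_mid between -0.1 and 0.1 m and z of seat in the frame of rail_mid between -0.016 and 0.017 m and value of joint gate below 0.08 rad and contact force between rack and stand above 1 N and contact force between gate and stand below 0.5 N), for 0.1 s.
3. the rack is tugged up so that its shut gate bears on the rail with 4 N or more (x of seat in the frame of rail_mid between -0.014 and 0.014 m and y of seat in the frame of rail_mid between -0.1 and 0.1 m and z of seat in the frame of rail_mid between 0.003 and 0.038 m and value of joint gate below 0.12 rad and contact force between gate and stand above 4 N), for 0.15 s.
At the end, for the whole second after the job is handed in: The rack hangs on the rail with its weight on it (over 1 N; gate under 0.5 N): seat within 14 mm across and 100 mm along the rail from rail_mid, from 16 mm below to 17 mm above it (the rail may be 12 mm off); gate under 0.08 rad; spine within 0.2 rad of upright; at rest, released (all of step 2 and angle between rack's own z axis and vertical below 0.2 rad and linear speed of rack below 0.03 m/s and angular speed of rack below 0.3 rad/s); the robot touches nothing.
It fails at once if the rack presses or pulls on the stand with more than 20 N (contact force between rack and stand above 20 N).
It fails at once if the robot knocks the drip stand (more than 10 N) (contact force between any of the arm, the fingers and stand above 10 N).
It fails at once if the mandrel, torch, tub or mallet is disturbed (moved more than 25 mm) (distance of any of mandrel, torch, tub, mallet from where it was at the start of the episode above 0.025 m).
It also fails if it takes over 61 s, if anything falls off the work surface, if the arm or the gripper's body presses on something with over 40 N, if the wrist force passes 120 N, or if a joint passes its speed limit or range.

## Working session

There is one attempt and no reset: what is moved stays moved. The work goes in short steps, Python scripts to look and compute and a tool call to move; the robot and the scene stay as the last step left them, time stands still between calls to the robot, and variables do not carry over. Pictures are saved under pics/ and viewed, at most 13 in all, crops included, and the job is handed in when it is done.

Besides the shell and the picture viewer there is one more tool, called as name(argument=value, ...) on one line, values as JSON. arm_command: Moves the arm, as the interface text tells. Its arguments: {"type":"object","properties":{"increments":{"type":"string"},"force":{"type":"number"}},"required":["increments"]}

```bash
ls; mkdir -p pics
python3 - <<'E'
from station import env
import cv2,numpy as np
s=env.get_state();print(s['time_s'],s['position'],s['orientation'],s['ft_force'])
for c in ['side','top']:
    im=env.get_image(c);cv2.imwrite(f'pics/{c}0.png',im)
    i=env.camera_info(c);print(c,i['fx'],i['cx'],i['cy'],i['rvec'],i['tvec'])
    for n in ['rack','grip','seat','nose','rail_mid','stand','block','mandrel','torch','tub','mallet']:
        print(n,[(np.round(d['position'],3).tolist(),round(d['confidence'],2)) for d in env.find_in(c,n)])
E
```

```text
pics
0.0 [0.21619593 0.47793506 0.23067873] [ 2.10813459e-01  9.77526034e-01 -7.16666345e-04 -1.57771253e-04] [-0.31000393  0.36978835  0.43260765]
side 595.9519283966019 324.28080759192386 244.6928310783117 [ 3.69328761e-04 -2.92014676e+00  1.12316588e+00] [0.46466016 0.22203668 1.70770991]
rack [([0.572, -0.172, 0.129], 0.82)]
grip [([0.565, -0.174, 0.128], 0.66)]
seat [([0.568, -0.17, 0.128], 0.69)]
nose [([0.568, -0.173, 0.127], 0.8)]
rail_mid [([0.564, 0.186, 0.006], 0.87)]
stand [([0.566, 0.188, 0.006], 0.93), ([0.564, -0.174, 0.127], 0.66)]
block [([0.431, -0.298, 0.046], 0.73), ([0.57, -0.15, 0.046], 0.68), ([0.184, -0.275, 0.048], 0.64), ([0.529, -0.63, 0.045], 0.64)]
mandrel [([0.689, 0.391, 0.153], 0.64)]
torch []
tub [([0.378, -0.004, 0.03], 0.93)]
mallet [([0.692, -0.375, 0.022], 0.87)]
top 530.7127563882875 314.6440401967414 247.02725946590897 [ 2.17671579 -2.16071303  0.11555408] [-0.14718827  0.47706961  1.46130734]
rack [([0.564, -0.177, 0.124], 0.8)]
grip [([0.57, -0.174, 0.124], 0.8), ([0.563, 0.173, 0.003], 0.16)]
seat [([0.565, -0.174, 0.121], 0.76)]
nose [([0.571, -0.177, 0.124], 0.9), ([0.562, 0.172, 0.001], 0.47)]
rail_mid [([0.563, 0.173, 0.005], 0.55)]
stand [([0.56, 0.174, 0.003], 0.85)]
block [([0.553, -0.17, 0.043], 0.84), ([0.429, -0.317, 0.046], 0.8), ([0.178, -0.296, 0.044], 0.79), ([0.526, -0.647, 0.044], 0.77)]
mandrel [([0.682, 0.351, 0.164], 0.71)]
torch [([0.747, -0.005, 0.1], 0.83)]
tub [([0.381, 0.016, 0.0], 0.91)]
mallet [([0.654, -0.37, 0.022], 0.8)]
```

View pics/side0.png

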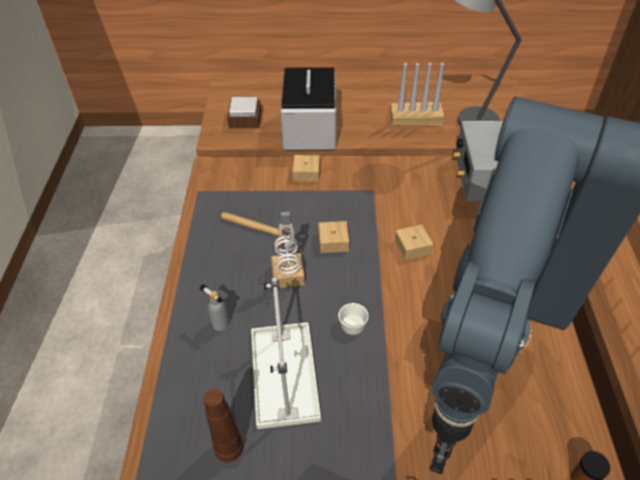

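View pics/top0.png

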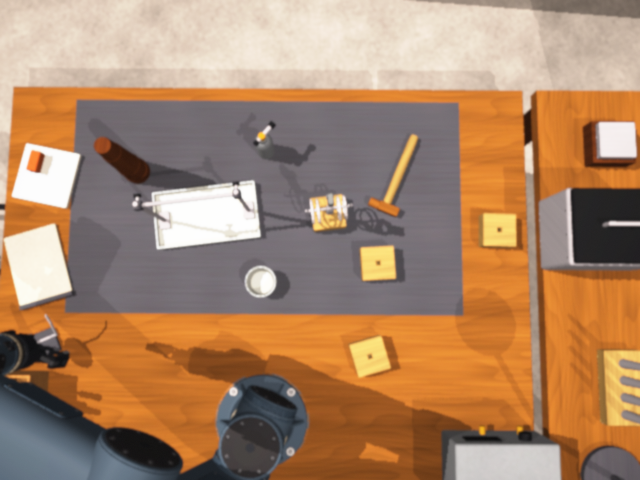

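```bash
cat > h.py <<'E'
import cv2,numpy as np
from station import env
def cam(c):
    i=env.camera_info(c);K=np.array([[i['fx'],0,i['cx']],[0,i['fy'],i['cy']],[0,0,1.]])
    return K,cv2.Rodrigues(np.array(i['rvec'],float))[0],np.array(i['tvec'],float).reshape(3)
def px2w(c,uv,z):
    K,R,t=cam(c);d=R.T@np.linalg.inv(K)@[uv[0],uv[1],1.];o=-R.T@t
    return o+d*(z-o[2])/d[2]
def w2px(c,p):
    K,R,t=cam(c);q=K@(R@np.asarray(p,float)+t);return q[:2]/q[2]
E
python3 - <<'E'
import cv2,numpy as np
s=cv2.imread('pics/side0.png');t=cv2.imread('pics/top0.png')
a=cv2.resize(s[190:430,235:335],(400,600)[:2] if 0 else (250,600),interpolation=3)
b=cv2.resize(t[165:255,125:390],(0,0),fx=2,fy=2,interpolation=3)
o=np.zeros((600,790,3),np.uint8);o[:,:250]=a;o[:180,255:785]=b
c=cv2.resize(s[195:295,255:325],(0,0),fx=4,fy=4,interpolation=3);o[190:590,260:540]=c
d=cv2.resize(t[180:240,295:385][:, :58],(0,0),fx=4,fy=4,interpolation=3);o[190:430,545:777]=d
cv2.imwrite('pics/c.png',o)
E
```

```text
(no output)
```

View pics/c.png

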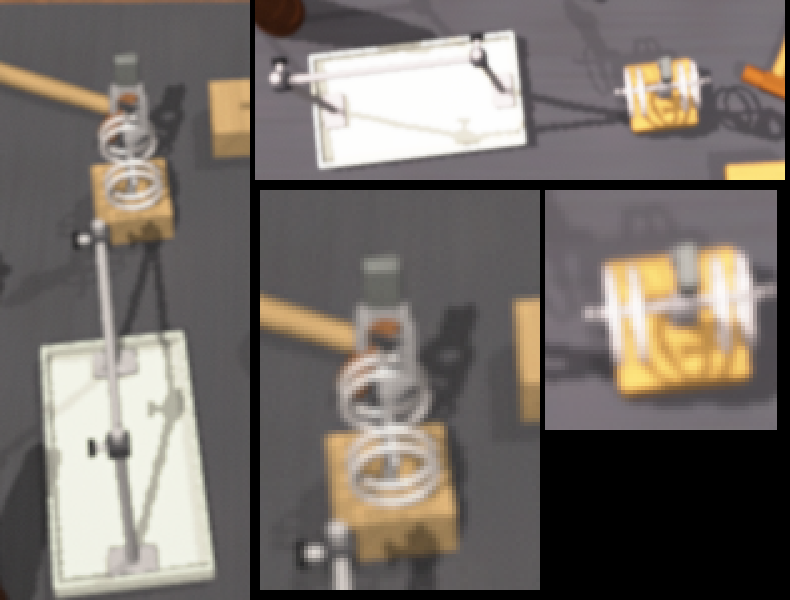

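Run:
```python
from h import *
np.set_printoptions(precision=4,suppress=True)
for c in('side','top'):
    K,R,t=cam(c);print(c,'campos',-R.T@t)
T=lambda x,y:(125+(x-255)/2,165+y/2)
S=lambda x,y:(235+x*.4,190+y*.4)
tc=[px2w('top',T(*p),.022) for p in[(310,55),(515,32),(526,142),(318,167)]]
print('tray top',np.array(tc),np.mean(tc,0))
sc=[px2w('side',S(*p),.022) for p in[(41,345),(184,331),(214,577),(55,596)]]
print('tray side',np.array(sc),np.mean(sc,0))
for z in(.235,.25): print('railT',z,px2w('top',T(279,74),z),px2w('top',T(477,53),z))
for z in(.235,.25): print('railS',z,px2w('side',S(98,232),z),px2w('side',S(118,443),z))
# block top corners
D=lambda x,y:(295+(x-545)/4,180+(y-190)/4)
print('blockT',[px2w('top',D(*p),.045) for p in[(605,262),(738,250),(750,377),(618,390)]])
C=lambda x,y:(255+(x-260)/4,195+(y-190)/4)
print('blockS',[px2w('side',C(*p),.045) for p in[(326,435),(444,425),(457,513),(335,525)]])
print('gripT top',px2w('top',D(685,246),.272),'S',px2w('side',C(380,263),.272),px2w('side',C(380,300),.251))
print('armT',px2w('top',D(590,314),.12),px2w('top',D(775,290),.12))
```

```text
side campos [0.4429 0.9818 1.4218]
top campos [ 0.3232 -0.1412  1.5034]
tray top [[0.6304 0.3171 0.022 ]
 [0.6659 0.0273 0.022 ]
 [0.5085 0.0088 0.022 ]
 [0.471  0.2997 0.022 ]] [0.569  0.1632 0.022 ]
tray side [[0.6695 0.0327 0.022 ]
 [0.5088 0.0142 0.022 ]
 [0.4721 0.3107 0.022 ]
 [0.6297 0.3306 0.022 ]] [0.57  0.172 0.022]
railT 0.235 [0.5626 0.2878 0.235 ] [0.5903 0.0487 0.235 ]
railT 0.25 [0.5598 0.2828 0.25  ] [0.5872 0.0464 0.25  ]
railS 0.235 [0.5889 0.0399 0.235 ] [0.5558 0.2836 0.235 ]
railS 0.25 [0.5871 0.0518 0.25  ] [0.5544 0.2924 0.25  ]
blockT [array([ 0.6135, -0.1297,  0.045 ]), array([ 0.6227, -0.2224,  0.045 ]), array([ 0.5333, -0.2309,  0.045 ]), array([ 0.5235, -0.1394,  0.045 ])]
blockS [array([ 0.6269, -0.2145,  0.045 ]), array([ 0.5368, -0.2242,  0.045 ]), array([ 0.5244, -0.1372,  0.045 ]), array([ 0.6146, -0.1262,  0.045 ])]
gripT top [ 0.5783 -0.1785  0.272 ] S [ 0.5696 -0.1727  0.272 ] [ 0.5702 -0.1579  0.251 ]
armT [ 0.5636 -0.1207  0.12  ] [ 0.5806 -0.2428  0.12  ]
```

```bash
cat >> h.py <<'E'
def plan(p,ang=None):
    """units for tool shift to world p and tool-y world angle ang"""
    from scipy.spatial.transform import Rotation as Ro
    s=env.get_state();R=Ro.from_quat(s['orientation']).as_matrix()
    sh=R.T@(np.array(p)-s['position'])/.03
    a=np.arctan2(R[1,1],R[0,1]);yaw=0 if ang is None else -np.degrees((ang-a+np.pi)%(2*np.pi)-np.pi)/10
    print('t',s['time_s'],'pos',np.round(s['position'],4),'yang',round(a,4),'down',np.round(R[:,2],3),'F',np.round(s['ft_force'],2),'w',round(s['width'],4))
    print('units',np.round(sh,3),'yaw',round(yaw,3))
E
python3 - <<'E'
from h import *
i=env.camera_info('wrist');print(i['fx'],i['fy'],i['cx'],i['cy']);print(np.round(i['mount'],4))
plan([.45,.17,.43],1.571+.12)
E
```

```text
359.00751163014615 359.00751163014615 317.9744513147618 231.62719054069126
[[ 3.000e-04 -9.604e-01 -2.786e-01  7.060e-02]
 [ 1.000e+00  2.000e-04  2.000e-04  7.000e-04]
 [-2.000e-04 -2.786e-01  9.604e-01 -1.423e-01]
 [ 0.000e+00  0.000e+00  0.000e+00  1.000e+00]]
t 1.2 pos [0.2163 0.4783 0.2313] yang 1.146 down [-0. -0. -1.] F [-0.47 -0.21  0.58] w 0.0858
units [-11.332  -6.154  -6.624] yaw -3.123
```

Run:
```python
from h import *
plan([.61,.155,.36],1.571+.12)
```

```text
t 1.2 pos [0.2163 0.4783 0.2313] yang 1.146 down [-0. -0. -1.] F [-0.47 -0.21  0.58] w 0.0858
units [-16.398  -4.411  -4.291] yaw -3.123
```

arm_command(increments="85 -2 -1 -4.3 -0.5; 85 -16.4 -4.4 -4.3 -3.12; 85 -16.4 -4.4 -4.3 -3.12; 85 -16.4 -4.4 -4.3 -3.12; 85 -16.4 -4.4 -4.3 -3.12; 85 -16.4 -4.4 -4.3 -3.12; 85 -16.4 -4.4 -4.3 -3.12; 85 -16.4 -4.4 -4.3 -3.12; 85 -16.4 -4.4 -4.3 -3.12; 85 -16.4 -4.4 -4.3 -3.12; 85 -16.4 -4.4 -4.3 -3.12; 85 -16.4 -4.4 -4.3 -3.12")

```text
time_s: 2.7
position: [0.6093, 0.1561, 0.3606]
orientation: [-0.06, 0.998, 0.0, -0.0]
ft_force: [-0.3, -0.6, -0.1]
width: 0.0853
grip_force: 0.0
```

```bash
cat >> h.py <<'E'
import json
def wshot(n):
    s=env.get_state();im=env.get_image('wrist');cv2.imwrite(f'pics/{n}.png',im)
    json.dump([list(map(float,s['position'])),list(map(float,s['orientation']))],open(f'pics/{n}.json','w'));return im
E
python3 - <<'E'
from h import *
wshot('w1');plan([.54,.155,.36],1.571+.12)
for n in('rail_mid','stand'):print(n,env.find_in('wrist',n))
E
```

```text
t 2.75 pos [0.6093 0.1563 0.3607] yang 1.6921 down [ 0.  0. -1.] F [-0.39  0.2   0.24] w 0.085
units [2.298 0.238 0.024] yaw 0.006
rail_mid [{'position': [0.5614, 0.1652, 0.0035], 'confidence': 0.61}]
stand [{'position': [0.5628, 0.1699, 0.0059], 'confidence': 0.8}]
```

View pics/w1.png

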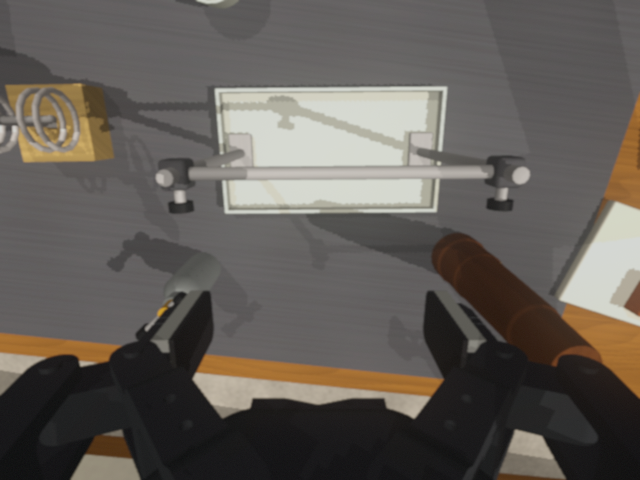

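arm_command(increments="85 2.3 0 0 0; 85 2.3 0 0 0; 85 2.3 0 0 0; 85 2.3 0 0 0")

```text
time_s: 3.35
position: [0.5427, 0.1475, 0.3609]
orientation: [-0.06, 0.998, 0.0, 0.001]
ft_force: [0.0, -0.1, 0.1]
width: 0.085
grip_force: 0.0
```

```bash
cat > rail.py <<'E'
from h import *
from scipy.spatial.transform import Rotation as Ro
def centre(n,lo,hi,us=range(260,400,10)):
    g=cv2.GaussianBlur(cv2.imread(f'pics/{n}.png',0),(1,1),0).astype(float)
    print(n,'profile',[int(g[lo:hi,u].mean()) for u in (270,330,390)])
    return g
def ray(n,u,v):
    p,q=json.load(open(f'pics/{n}.json'));R=Ro.from_quat(q).as_matrix();i=env.camera_info('wrist');M=np.array(i['mount'])
    d=np.array([(u-i['cx'])/i['fx'],(v-i['cy'])/i['fy'],1.]);return np.array(p)+R@M[:3,3],R@(M[:3,:3]@d)
def at(n,u,v,z):
    o,d=ray(n,u,v);return o+d*(z-o[2])/d[2]
E
python3 - <<'E'
from rail import *
wshot('w2')
np.set_printoptions(linewidth=200)
for n in('w1','w2'):
    g=cv2.imread(f'pics/{n}.png',0)
    p,q=json.load(open(f'pics/{n}.json'));print(p)
    o,d=ray(n,318,231);
    # predicted v of rail
    vs=min(range(60,400),key=lambda v:abs(at(n,318,v,.24)[0]-.575));print(n,vs)
    for u in(300,330,360):print(g[vs-20:vs+21,u])
E
```

```text
[0.6093413976259753, 0.1561399203884546, 0.3605680332615063]
w1 178
[215 215 215 215 215 215 215 205 178 158 162 173 182 189 193 194 192 189 183 176 167 178 201 213 215 214 214 215 215 215 215 215 214 214 215 214 214 214 214 214 214]
[215 215 215 215 215 216 215 205 175 157 165 175 183 189 193 193 190 187 181 173 166 177 203 213 215 215 214 215 214 214 214 215 215 215 214 215 214 214 214 214 214]
[215 215 215 215 215 215 211 193 166 157 168 177 184 189 192 192 189 185 179 171 166 182 204 214 215 215 214 215 215 214 215 215 215 214 215 214 214 215 214 214 214]
[0.5426782161780768, 0.14745890513884438, 0.3608544511382841]
w2 264
[215 215 214 208 192 178 170 151 130 129 144 159 171 181 188 192 191 189 185 176 160 128 104  99  98  98  97  98  98 100 101 103 103 104 103 102 102 101 102 103 103]
[214 208 191 177 175 175 168 148 129 133 148 162 173 182 188 190 190 188 182 171 145 111  88  85  84  84  85  84  85  88  97 102 103 103 105 103 104 105 104 101 101]
[214 214 213 206 189 176 165 141 125 135 151 165 175 183 188 190 189 186 181 166 136 100  85  83  84  84  84  84  84  82  81  82  82  80  80  79  80  80  80  79  80]
```

Run:
```python
from rail import *
n=np.array([np.cos(.121),np.sin(.121)])
for v1,v2 in((172.5,257.8),(172.,257.8),(173,257.8)):
    f=lambda z:n@(at('w1',330,v1,z)-at('w2',330,v2,z))[:2]
    from scipy.optimize import brentq
    z=brentq(f,.2,.27);print(z,at('w1',330,v1,z),at('w2',330,v2,z))
# rail axis direction and mid (clamps), post tops
for z in(.235,.24):print(z,at('w1',190,173.4,z),at('w1',490,172,z),'mid x at .167',)
print('posttops',at('w1',165,178,.261),at('w1',521,175,.261))
plan([.575,-.18,.40],1.571+.12)
```

```text
0.23671631545270866 [0.57012568 0.16082145 0.23671632] [0.57011809 0.16088393 0.23671632]
0.23815353387028595 [0.56959976 0.16070543 0.23815353] [0.56959211 0.16076832 0.23815353]
0.2352622814998186 [0.57065776 0.16093883 0.23526228] [0.57065022 0.16100089 0.23526228]
0.235 [0.58354673 0.05786067 0.235     ] [0.55560936 0.27861078 0.235     ] mid x at .167
0.24 [0.58272594 0.05954499 0.24      ] [0.55530994 0.2761754  0.24      ] mid x at .167
posttops [0.58440223 0.05000157 0.261     ] [0.55348888 0.28710494 0.261     ]
t 3.4 pos [0.5428 0.1474 0.3606] yang 1.6907 down [ 0.001  0.    -1.   ] F [ 0.55 -0.32 -0.3 ] w 0.0853
units [  0.237 -10.963  -1.316] yaw -0.002
```

arm_command(increments="85 0.2 -10.96 -0.7 0; 85 0.2 -10.96 -0.7 0; 85 0.2 -10.96 -0.7 0; 85 0.2 -10.96 -0.7 0; 85 0.2 -10.96 -0.7 0; 85 0.2 -10.96 -0.7 0; 85 0.2 -10.96 -0.7 0; 85 0.2 -10.96 -0.7 0")

```text
time_s: 4.4
position: [0.5753, -0.179, 0.3812]
orientation: [-0.06, 0.998, 0.0, -0.0]
ft_force: [1.1, 0.5, -0.1]
width: 0.0848
grip_force: 0.0
```

Run:
```python
from h import *
wshot('w3');plan([.575,-.178,.30],1.571+.12)
for n in('grip','rack','block'):print(n,env.find_in('wrist',n))
```

```text
t 4.45 pos [ 0.5752 -0.1787  0.3814] yang 1.6921 down [ 0.  0. -1.] F [-0.31 -0.09  0.04] w 0.0851
units [0.005 0.023 2.714] yaw 0.006
grip [{'position': [0.565, -0.1803, 0.125], 'confidence': 0.65}]
rack [{'position': [0.5651, -0.1787, 0.1243], 'confidence': 0.72}]
block [{'position': [0.4321, -0.3126, 0.0498], 'confidence': 0.88}, {'position': [0.5595, -0.1822, 0.0492], 'confidence': 0.64}, {'position': [0.5364, -0.6118, 0.0128], 'confidence': 0.61}]
```

View pics/w3.png

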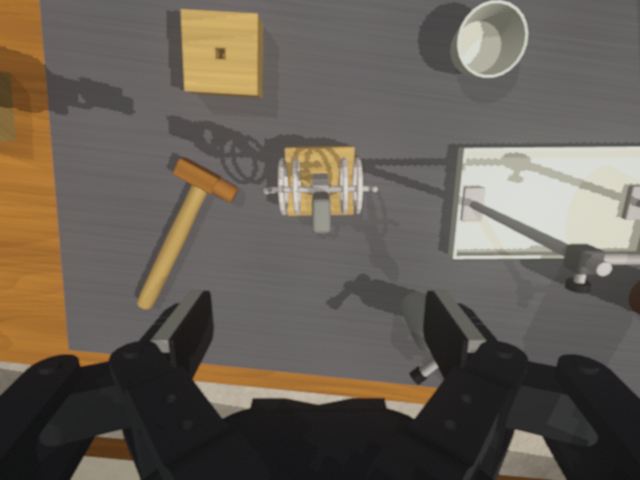

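Run:
```python
import cv2
a=cv2.imread('pics/w3.png')[135:245,255:390];cv2.imwrite('pics/w3c.png',cv2.resize(a,None,fx=5.4,fy=5.4,interpolation=2))
```

```text
(no output)
```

View pics/w3c.png

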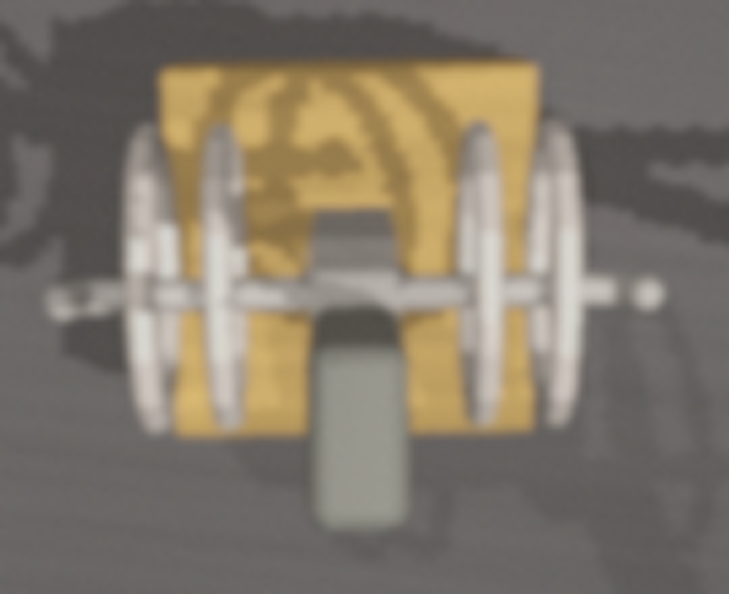

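Run:
```python
from rail import *
P=at('w3',322,216.1,.272);print(P)
print('arm',at('w3',255+62/5.4,135+302/5.4,.12),at('w3',255+648/5.4,135+293/5.4,.12))
print([at('w3',255+a/5.4,135+b/5.4,.045) for a,b in((160,68),(540,66),(532,432),(175,437))])
plan([P[0],P[1],.234],1.571+.133)
```

```text
[ 0.56609123 -0.17662681  0.272     ]
arm [ 0.58113574 -0.23643217  0.12      ] [ 0.56442508 -0.11466669  0.12      ]
[array([ 0.53570019, -0.22680187,  0.045     ]), array([ 0.52419907, -0.13607566,  0.045     ]), array([ 0.61395788, -0.12458749,  0.045     ]), array([ 0.6261748 , -0.21434733,  0.045     ])]
t 4.6 pos [ 0.5751 -0.1788  0.3816] yang 1.6924 down [ 0. -0. -1.] F [-0.17 -0.52 -0.44] w 0.0848
units [0.293 0.108 4.921] yaw -0.067
```

arm_command(increments="85 0.24 0.1 2 -0.08; 85 0.24 0.1 3.5 -0.08; 85 0.24 0.1 4.5 -0.08; 85 0.24 0.1 4.9 -0.08; 85 0.24 0.1 4.9 -0.08; 20 0.24 0.1 4.9 -0.08; 20 0.24 0.1 4.9 -0.08; 20 0.24 0.1 4.9 -0.08; 20 0.24 0.1 4.9 -0.08; 20 0.24 0.1 4.9 -0.08", force=60)

```text
time_s: 5.85
position: [0.5675, -0.1781, 0.2344]
orientation: [-0.067, 0.998, -0.0, 0.0]
ft_force: [0.4, -0.4, 0.1]
width: 0.0201
grip_force: 0.0
```

Run:
```python
from h import *
plan([.57,-.17,.30]);im=env.get_image('side')
wshot('w4')
a=env.get_image('side')[190:300,230:340]
cv2.imwrite('pics/s4.png',cv2.resize(a,None,fx=5.4,fy=5.4,interpolation=2))
```

```text
t 5.85 pos [ 0.5675 -0.1781  0.2344] yang 1.7045 down [ 0. -0. -1.] F [ 0.36 -0.39  0.14] w 0.0201
units [-0.117  0.255 -2.187] yaw 0
```

View pics/s4.png

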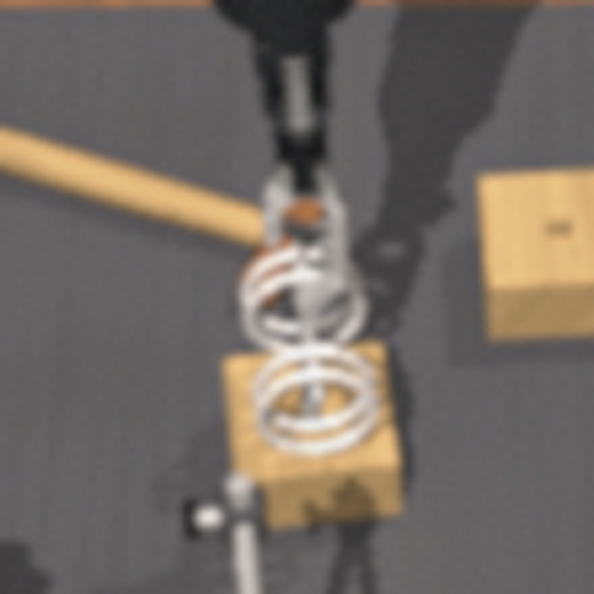

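arm_command(increments="8 0 0 0 0; 8 0 0 0 0; 8 0 0 0 0; 8 0 0 0 0", force=70)

```text
time_s: 6.5
position: [0.5676, -0.1781, 0.2344]
orientation: [-0.067, 0.998, -0.0, 0.0]
ft_force: [-0.6, 0.5, 3.1]
width: 0.0133
grip_force: 68.1
```

arm_command(increments="8 0 0 -0.4 0; 8 0 0 -0.8 0; 8 0 0 -1.4 0; 8 0 0 -2.0 0; 8 0 0 -2.6 0; 8 0 0 -2.6 0")

```text
time_s: 7.25
position: [0.568, -0.1782, 0.3139]
orientation: [-0.067, 0.998, -0.001, 0.001]
ft_force: [1.0, 0.5, -4.1]
width: 0.0135
grip_force: 68.4
```

Run:
```python
from h import *
plan([.489,.17,.33],1.571+.126)
im=wshot('w5');a=env.get_image('side')[165:305,210:350]
b=im[100:300,220:420]
cv2.imwrite('pics/s5.png',np.hstack([cv2.resize(a,(390,390),interpolation=2),cv2.resize(b,(390,390),interpolation=2)]))
for c in('side','top','wrist'):
  for n in('seat','nose'):print(c,n,[(np.round(d['position'],3),d['confidence']) for d in env.find_in(c,n)] if c!='top' else '')
```

```text
t 7.25 pos [ 0.568  -0.1782  0.3139] yang 1.7045 down [ 0.002 -0.001 -1.   ] F [ 1.01  0.52 -4.11] w 0.0135
units [ 1.063 11.854 -0.552] yaw 0.043
side seat [(array([ 0.567, -0.172,  0.202]), 0.74)]
side nose [(array([ 0.57 , -0.174,  0.203]), 0.63)]
top seat 
top nose 
wrist seat [(array([ 0.561, -0.179,  0.21 ]), 0.97)]
wrist nose [(array([ 0.562, -0.182,  0.209]), 0.61)]
```

View pics/s5.png

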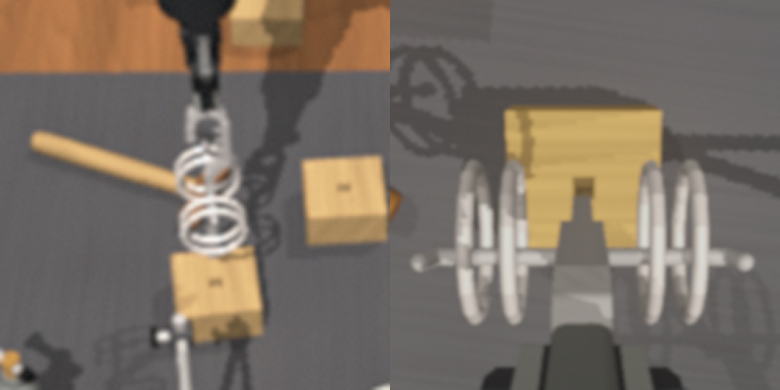

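Run:
```python
from rail import *
k=200/390
p=json.load(open('pics/w5.json'))[0]
A=[at('w5',220+a*k,100+b*k,.1995) for a,b in((30,263),(355,262))]
m=np.mean(A,0);n=np.array([np.cos(.134),np.sin(.134)]);t=np.array([-n[1],n[0]])
print(A,'arm off x',n@(m-p)[:2],'y',t@(m-p)[:2])
# crank/foot in image: foot bottom at approx (583,195)
f=at('w5',220+(583-390)*k,100+200*k,p[2]-.2244);print('foot',n@(f-p)[:2],t@(f-p)[:2])
```

```text
[array([ 0.58325744, -0.23803772,  0.1995    ]), array([ 0.56620173, -0.1147711 ,  0.1995    ])] arm off x 0.006867290502523356 y 0.0008913154598665675
foot 0.005242001092184949 0.0012810358956194092
```

Run:
```python
from h import *
plan([.515,-.16,.314],1.571+.126)
plan([.500,0,.314],1.571+.126)
plan([.500,.158,.302],1.571+.126)
```

```text
t 7.55 pos [ 0.5672 -0.1779  0.3116] yang 1.7045 down [-0.001  0.    -1.   ] F [ 0.33 -1.22 -2.86] w 0.0132
units [ 1.646  0.824 -0.078] yaw 0.043
t 7.55 pos [ 0.5672 -0.1779  0.3116] yang 1.7045 down [-0.001  0.    -1.   ] F [ 0.33 -1.22 -2.86] w 0.0132
units [ 1.431  6.177 -0.076] yaw 0.043
t 7.55 pos [ 0.5672 -0.1779  0.3116] yang 1.7045 down [-0.001  0.    -1.   ] F [ 0.33 -1.22 -2.86] w 0.0132
units [ 0.729 11.396  0.326] yaw 0.043
```

arm_command(increments="8 0.7 0.2 0 0; 8 1.4 0.8 0 0; 8 1.6 1.8 0 0.04; 8 1.6 3.1 0 0.04; 8 1.5 4.5 0 0.04; 8 1.4 6 0 0.04; 8 1.2 7.5 0.1 0.04; 8 1.0 9.0 0.2 0.04; 8 0.85 10.3 0.3 0.04; 8 0.75 11.2 0.32 0.04; 8 0.73 11.4 0.32 0.04; 8 0.73 11.4 0.32 0.04")

```text
time_s: 9.05
position: [0.5001, 0.158, 0.3024]
orientation: [-0.064, 0.998, -0.0, -0.0]
ft_force: [-0.3, -0.9, -4.1]
width: 0.0131
grip_force: 68.8
```

Run:
```python
from h import *
n=np.array([np.cos(.126),np.sin(.126)]);
r=np.array([.569,.168])
for d in(-.04,-.0155):
  q=r+n*d;plan([q[0],q[1],.302],1.571+.126)
im=env.get_image('side')[200:400,200:380];wi=wshot('w6')[100:340,180:460]
cv2.imwrite('pics/s6.png',np.hstack([cv2.resize(im,(400,444),interpolation=2),cv2.resize(wi,(400,444),interpolation=2)]))
```

```text
t 9.05 pos [0.5001 0.158  0.3024] yang 1.6982 down [-0.001 -0.    -1.   ] F [-0.31 -0.93 -4.06] w 0.0131
units [-0.989  0.042  0.014] yaw 0.007
t 9.05 pos [0.5001 0.158  0.3024] yang 1.6982 down [-0.001 -0.    -1.   ] F [-0.31 -0.93 -4.06] w 0.0131
units [-1.805  0.04   0.013] yaw 0.007
```

View pics/s6.png

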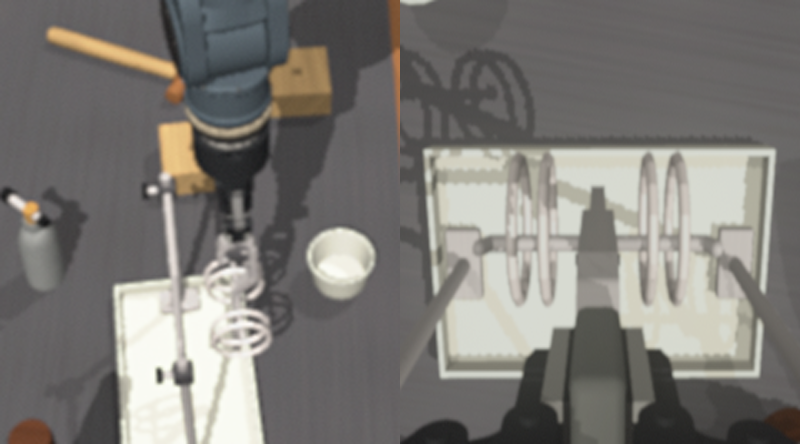

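arm_command(increments="8 -0.6 0.03 0 0; 8 -1.2 0.03 0 0; 8 -1.35 0.03 0 0; 8 -1.42 0.03 0 0; 8 -1.48 0.03 0 0; 8 -1.48 0.03 0 0")

```text
time_s: 9.9
position: [0.5439, 0.1644, 0.3029]
orientation: [-0.063, 0.998, -0.0, 0.0]
ft_force: [0.1, -0.2, -3.1]
width: 0.0133
grip_force: 68.8
```

arm_command(increments="8 -0.05 0 0 0; 8 -0.1 0 0 0; 8 -0.1 0 0 0")

```text
time_s: 10.28
position: [0.5472, 0.1649, 0.3027]
orientation: [-0.063, 0.998, -0.0, -0.0]
ft_force: [-0.5, 0.6, -4.3]
width: 0.0133
grip_force: 68.8
```

arm_command(increments="8 -0.07 0 0 0; 8 -0.15 0 0 0; 8 -0.15 0 0 0")

```text
time_s: 10.65
position: [0.5518, 0.1655, 0.3026]
orientation: [-0.063, 0.998, -0.0, -0.0]
ft_force: [0.3, -1.0, -3.9]
width: 0.013
grip_force: 68.8
```

arm_command(increments="8 -0.1 0 0 0; 8 -0.2 0 0 0; 8 -0.3 0 0 0; 8 -0.3 0 0 0")

```text
time_s: 11.15
position: [0.5608, 0.1666, 0.3025]
orientation: [-0.063, 0.998, -0.0, -0.0]
ft_force: [-0.2, 0.6, -3.8]
width: 0.0136
grip_force: 68.8
```

arm_command(increments="8 -0.1 0 0 0; 8 -0.2 0 0 0; 8 -0.2 0 0 0")

```text
time_s: 11.52
position: [0.5667, 0.1674, 0.3026]
orientation: [-0.063, 0.998, -0.0, -0.0]
ft_force: [-0.9, 0.2, -3.6]
width: 0.0132
grip_force: 68.8
```

arm_command(increments="8 -0.05 0 0 0; 8 -0.1 0 0 0; 8 -0.1 0 0 0")

```text
time_s: 11.9
position: [0.5695, 0.1677, 0.3027]
orientation: [-0.063, 0.998, -0.0, -0.0]
ft_force: [0.7, -0.1, -4.5]
width: 0.0133
grip_force: 68.8
```

arm_command(increments="8 -0.05 0 0 0; 8 -0.08 0 0 0; 8 -0.08 0 0 0")

```text
time_s: 12.28
position: [0.5719, 0.1681, 0.3027]
orientation: [-0.063, 0.998, -0.0, -0.0]
ft_force: [-0.5, 0.1, -3.7]
width: 0.0131
grip_force: 68.8
```

arm_command(increments="8 -0.03 0 0 0; 8 -0.05 0 0 0; 8 -0.05 0 0 0")

```text
time_s: 12.65
position: [0.5734, 0.1682, 0.3027]
orientation: [-0.063, 0.998, -0.0, -0.0]
ft_force: [-0.3, -0.2, -4.0]
width: 0.0131
grip_force: 68.8
```

arm_command(increments="8 -0.03 0 0 0; 8 -0.05 0 0 0; 8 -0.05 0 0 0")

```text
time_s: 13.02
position: [0.5747, 0.1684, 0.3026]
orientation: [-0.063, 0.998, -0.0, -0.0]
ft_force: [-1.0, -0.1, -2.9]
width: 0.0131
grip_force: 68.8
```

arm_command(increments="8 -0.03 0 0 0; 8 -0.05 0 0 0; 8 -0.05 0 0 0")

```text
time_s: 13.4
position: [0.5754, 0.1685, 0.3025]
orientation: [-0.063, 0.998, -0.0, -0.001]
ft_force: [-4.9, -1.0, -3.0]
width: 0.013
grip_force: 69.0
```

Run:
```python
from h import *
im=env.get_image('side')[215:365,220:330]
import glob
wi=env.get_image('wrist')[100:340,180:460]
cv2.imwrite('pics/s7.png',np.hstack([cv2.resize(im,(407,555),interpolation=2),cv2.resize(wi,(390,555),interpolation=2)]))
for k in range(4):
    print(np.round(env.get_state()['ft_force'],2));env.get_image('side')
```

```text
[-5.45 -1.06 -3.19]
[-5.22 -0.46 -2.39]
[-4.62 -0.74 -2.61]
[-4.65 -0.9  -2.77]
```

View pics/s7.png

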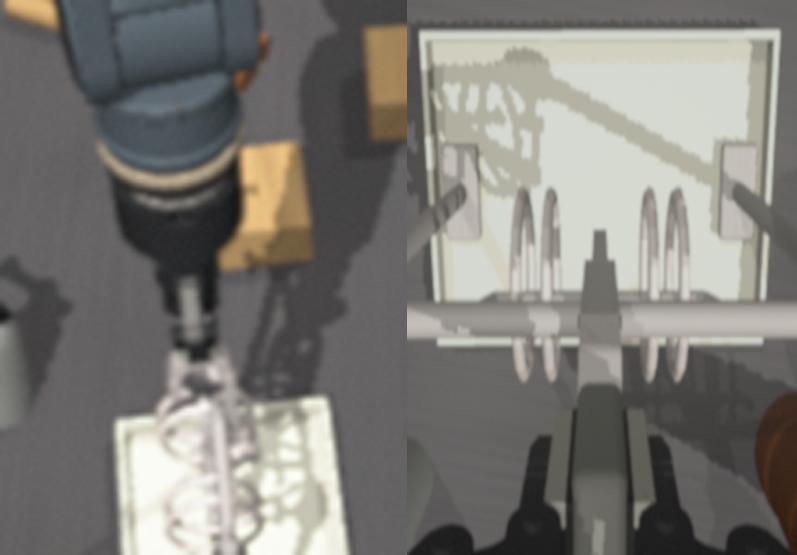

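arm_command(increments="8 0.2 0 0 0; 8 0.4 0 0 0; 8 0.46 0 0 0; 8 0.46 0 0 0")

```text
time_s: 14.2
position: [0.5626, 0.1669, 0.3029]
orientation: [-0.063, 0.998, 0.0, 0.0]
ft_force: [-0.2, -0.5, -4.3]
width: 0.0136
grip_force: 68.8
```

arm_command(increments="8 0 0 0.15 0; 8 0 0 0.3 0; 8 0 0 0.3 0; 8 0 0 0.3 0")

```text
time_s: 14.7
position: [0.5626, 0.1668, 0.2936]
orientation: [-0.063, 0.998, -0.0, -0.0]
ft_force: [-0.9, -0.7, -3.7]
width: 0.0133
grip_force: 68.8
```

arm_command(increments="8 0 0 0.06 0; 8 0 0 0.12 0; 8 0 0 0.12 0")

```text
time_s: 15.08
position: [0.5625, 0.1668, 0.2899]
orientation: [-0.063, 0.998, -0.0, -0.0]
ft_force: [0.3, 0.5, -3.8]
width: 0.0129
grip_force: 68.8
```

arm_command(increments="8 0 0 0.05 0; 8 0 0 0.1 0; 8 0 0 0.1 0")

```text
time_s: 15.45
position: [0.5627, 0.1669, 0.2877]
orientation: [-0.063, 0.998, 0.0, 0.0]
ft_force: [-1.6, -0.1, 2.5]
width: 0.0133
grip_force: 69.7
```

arm_command(increments="8 0 0 0.05 0; 8 0 0 0.1 0; 8 0 0 0.1 0")

```text
time_s: 15.82
position: [0.5624, 0.1669, 0.284]
orientation: [-0.063, 0.998, -0.0, -0.0]
ft_force: [-1.6, -0.6, 3.6]
width: 0.0136
grip_force: 69.7
```

arm_command(increments="8 0 0 0.05 0; 8 0 0 0.1 0; 8 0 0 0.1 0")

```text
time_s: 16.2
position: [0.5623, 0.1668, 0.2807]
orientation: [-0.063, 0.998, -0.0, -0.001]
ft_force: [-4.4, -0.1, 2.5]
width: 0.0129
grip_force: 69.7
```

arm_command(increments="8 0 0 0.05 0; 8 0 0 0.12 0; 8 0 0 0.12 0")

```text
time_s: 16.58
position: [0.5623, 0.1668, 0.2771]
orientation: [-0.063, 0.998, -0.0, -0.001]
ft_force: [-4.4, -0.2, 1.7]
width: 0.0131
grip_force: 69.7
```

arm_command(increments="8 0 0 0.05 0; 8 0 0 0.12 0; 8 0 0 0.12 0")

```text
time_s: 16.95
position: [0.5623, 0.1668, 0.2735]
orientation: [-0.063, 0.998, -0.0, -0.0]
ft_force: [-4.6, 0.1, 0.8]
width: 0.013
grip_force: 69.7
```

arm_command(increments="8 0 0 0.05 0; 8 0 0 0.1 0; 8 0 0 0.1 0")

```text
time_s: 17.32
position: [0.5623, 0.1668, 0.2705]
orientation: [-0.063, 0.998, -0.0, -0.0]
ft_force: [-6.0, -0.7, 0.0]
width: 0.0133
grip_force: 69.6
```

arm_command(increments="8 0 0 0.05 0; 8 0 0 0.1 0; 8 0 0 0.1 0")

```text
time_s: 17.7
position: [0.5618, 0.1667, 0.267]
orientation: [-0.063, 0.998, -0.0, -0.001]
ft_force: [-7.5, -1.2, -2.8]
width: 0.0135
grip_force: 69.2
```

arm_command(increments="8 0 0 0.03 0; 8 0 0 0.06 0; 8 0 0 0.06 0")

```text
time_s: 18.08
position: [0.5631, 0.1669, 0.2654]
orientation: [-0.063, 0.998, -0.0, 0.0]
ft_force: [0.2, -0.2, -4.0]
width: 0.0134
grip_force: 69.3
```

arm_command(increments="8 0 0 0.06 0; 8 0 0 0.13 0; 8 0 0 0.2 0; 8 0 0 0.2 0")

```text
time_s: 18.58
position: [0.5626, 0.1668, 0.2599]
orientation: [-0.063, 0.998, -0.0, -0.0]
ft_force: [0.6, 0.3, -3.6]
width: 0.013
grip_force: 69.3
```

arm_command(increments="8 0 0 0.03 0; 8 0 0 0.04 0; 8 0 0 0.04 0")

```text
time_s: 18.95
position: [0.5626, 0.1669, 0.2589]
orientation: [-0.063, 0.998, -0.0, -0.0]
ft_force: [0.8, -0.1, -4.2]
width: 0.0134
grip_force: 69.3
```

arm_command(increments="8 0 0 0.03 0; 8 0 0 0.04 0; 8 0 0 0.04 0")

```text
time_s: 19.32
position: [0.5627, 0.1669, 0.2578]
orientation: [-0.063, 0.998, -0.0, 0.0]
ft_force: [-0.1, 0.4, -4.2]
width: 0.0131
grip_force: 69.3
```

arm_command(increments="8 -0.08 0 0 0; 8 -0.15 0 0 0; 8 -0.15 0 0 0")

```text
time_s: 19.7
position: [0.5673, 0.1675, 0.2575]
orientation: [-0.063, 0.998, -0.0, -0.0]
ft_force: [-0.2, 0.5, -4.5]
width: 0.0131
grip_force: 69.3
```

arm_command(increments="8 0 0 0.02 0; 8 0 0 0.035 0; 8 0 0 0.035 0")

```text
time_s: 20.08
position: [0.567, 0.1674, 0.2566]
orientation: [-0.063, 0.998, -0.0, -0.0]
ft_force: [0.1, 0.6, -3.2]
width: 0.013
grip_force: 69.3
```

arm_command(increments="8 0 0 0.02 0; 8 0 0 0.035 0; 8 0 0 0.035 0")

```text
time_s: 20.45
position: [0.5671, 0.1675, 0.256]
orientation: [-0.063, 0.998, 0.0, 0.0]
ft_force: [-1.3, -0.2, 0.5]
width: 0.0131
grip_force: 69.8
```

arm_command(increments="8 0 0 0.01 0; 8 0 0 0.01 0; 8 0 0 0.01 0")

```text
time_s: 20.82
position: [0.5672, 0.1674, 0.2559]
orientation: [-0.063, 0.998, 0.0, 0.0]
ft_force: [-2.2, -0.5, 6.0]
width: 0.0131
grip_force: 70.4
```

arm_command(increments="8 0 0 -0.15 0; 8 0 0 -0.3 0; 8 0 0 -0.45 0; 8 0 0 -0.52 0; 8 0 0 -0.52 0")

```text
time_s: 21.45
position: [0.5672, 0.1675, 0.271]
orientation: [-0.063, 0.998, -0.0, 0.0]
ft_force: [-1.0, -0.1, -3.6]
width: 0.0131
grip_force: 69.5
```

arm_command(increments="8 0 0 -0.02 0; 8 0 0 -0.035 0; 8 0 0 -0.035 0")

```text
time_s: 21.82
position: [0.5671, 0.1674, 0.2719]
orientation: [-0.063, 0.998, -0.0, -0.0]
ft_force: [-0.1, -0.8, -3.5]
width: 0.0133
grip_force: 69.5
```

arm_command(increments="8 0 0 -0.015 0; 8 0 0 -0.03 0; 8 0 0 -0.03 0")

```text
time_s: 22.2
position: [0.5671, 0.1674, 0.2729]
orientation: [-0.063, 0.998, -0.0, -0.0]
ft_force: [-0.5, 0.9, -4.0]
width: 0.0132
grip_force: 69.5
```

arm_command(increments="8 0 0 -0.01 0; 8 0 0 -0.02 0; 8 0 0 -0.02 0")

```text
time_s: 22.58
position: [0.5671, 0.1674, 0.2734]
orientation: [-0.063, 0.998, -0.0, -0.0]
ft_force: [0.5, 0.1, -4.6]
width: 0.0131
grip_force: 69.4
```

arm_command(increments="8 0 0 -0.01 0; 8 0 0 -0.015 0; 8 0 0 -0.015 0")

```text
time_s: 22.95
position: [0.567, 0.1674, 0.2736]
orientation: [-0.063, 0.998, -0.0, -0.0]
ft_force: [1.1, 0.9, -8.4]
width: 0.0128
grip_force: 68.9
```

arm_command(increments="8 0 0 -0.007 0; 8 0 0 -0.008 0; 8 0 0 -0.008 0; 8 0 0 -0.008 0")

```text
time_s: 23.45
position: [0.5669, 0.1674, 0.2737]
orientation: [-0.063, 0.998, -0.0, -0.0]
ft_force: [2.2, 0.6, -14.3]
width: 0.0126
grip_force: 68.1
```

arm_command(increments="8 0 0 0.1 0; 8 0 0 0.25 0; 8 0 0 0.4 0; 8 0 0 0.52 0; 8 0 0 0.58 0; 8 0 0 0.6 0; 8 0 0 0.6 0")

```text
time_s: 24.32
position: [0.5671, 0.1674, 0.2562]
orientation: [-0.063, 0.998, -0.0, 0.0]
ft_force: [-0.1, 0.0, -4.1]
width: 0.0131
grip_force: 69.4
```

arm_command(increments="8 0 0 0.01 0; 8 0 0 0.015 0; 8 0 0 0.015 0")

```text
time_s: 24.7
position: [0.5672, 0.1675, 0.256]
orientation: [-0.063, 0.998, 0.0, 0.0]
ft_force: [-0.1, -0.3, -0.9]
width: 0.0132
grip_force: 69.7
```

arm_command(increments="16 0 0 0 0; 20 0 0 0 0; 30 0 0 0 0; 40 0 0 0 0; 50 0 0 0 0; 50 0 0 0 0; 50 0 0 0 0")

```text
time_s: 25.58
position: [0.5671, 0.1674, 0.2557]
orientation: [-0.063, 0.998, -0.0, -0.0]
ft_force: [0.5, -0.2, -0.4]
width: 0.0499
grip_force: 0.0
```

arm_command(increments="50 0 0 -0.4 0; 50 0 0 -1.2 0; 50 0 0 -2.5 0; 50 0 0 -4 0; 50 0 0 -4 0; 50 0 0 -4 0; 50 0 0 -4 0; 50 0 0 -4 0; 50 0 0 -4 0; 50 0 0 -4 0; 50 0 0 -4 0; 50 0 0 -4 0")

```text
time_s: 27.08
position: [0.5671, 0.1674, 0.3757]
orientation: [-0.063, 0.998, -0.0, -0.0]
ft_force: [-0.3, -0.1, 0.1]
width: 0.0499
grip_force: 0.0
```

Run:
```python
from h import *
plan([.5,.17,.4])
a=env.get_image('side');g0=a
for k in range(8):b=env.get_image('side')
print('motion',cv2.absdiff(a,b)[215:365,220:330].mean(),cv2.absdiff(a,b)[215:365,220:330].max())
wi=env.get_image('wrist')[100:340,180:460]
cv2.imwrite('pics/s8.png',np.hstack([cv2.resize(b[215:365,220:330],(407,555),interpolation=2),cv2.resize(wi,(390,555),interpolation=2)]))
```

```text
t 27.075 pos [0.5671 0.1674 0.3757] yang 1.6976 down [-0. -0. -1.] F [-0.3  -0.08  0.13] w 0.0499
units [ 2.208  0.367 -0.81 ] yaw 0
motion 0.8273737373737374 12
```

View pics/s8.png

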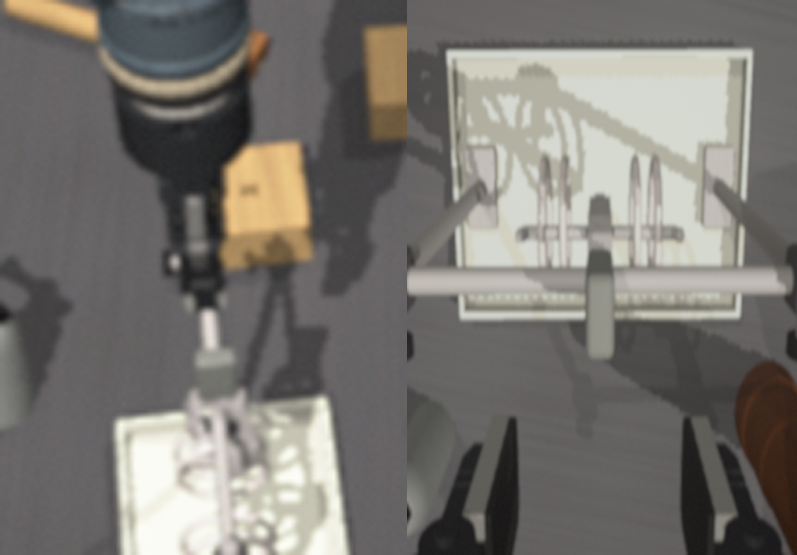

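arm_command(increments="50 0 0 -0.5 0; 50 0 0 -0.5 0; 50 0 0 -0.5 0; 50 0 0 -0.5 0; 50 0 0 -0.5 0; 50 0 0 -0.5 0; 50 0 0 -0.5 0; 50 0 0 -0.5 0; 50 0 0 -0.5 0; 50 0 0 -0.5 0; 50 0 0 -0.5 0; 50 0 0 -0.5 0")

```text
time_s: 29.08
position: [0.5671, 0.1674, 0.3907]
orientation: [-0.063, 0.998, -0.0, -0.0]
ft_force: [-0.2, 0.5, 0.6]
width: 0.0499
grip_force: 0.0
```

arm_command(increments="50 0 0 0 0; 50 0 0 0 0; 50 0 0 0 0; 50 0 0 0 0; 50 0 0 0 0; 50 0 0 0 0; 50 0 0 0 0; 50 0 0 0 0; 50 0 0 0 0; 50 0 0 0 0; 50 0 0 0 0; 50 0 0 0 0")

```text
time_s: 30.58
position: [0.5671, 0.1675, 0.3907]
orientation: [-0.063, 0.998, -0.0, -0.0]
ft_force: [0.3, 0.9, -0.2]
width: 0.0499
grip_force: 0.0
```

Run:
```python
from h import *
im=[env.get_image('wrist').astype(int) for k in range(8)]
r=lambda i,j,s:round(abs(im[i]-im[j])[s].mean(),3)
S=np.s_[150:300,200:400];B=np.s_[0:80,100:500]
print([(r(0,k,S),r(0,k,B)) for k in range(1,8)])
if max(r(0,k,S)-r(0,k,B) for k in range(1,8))<1: print(env.job_done())
```

```text
[(np.float64(0.409), np.float64(0.487)), (np.float64(0.405), np.float64(0.489)), (np.float64(0.404), np.float64(0.49)), (np.float64(0.404), np.float64(0.486)), (np.float64(0.403), np.float64(0.487)), (np.float64(0.405), np.float64(0.485)), (np.float64(0.406), np.float64(0.486))]
the job is handed in; nothing more can be done
None
```

I handed the job in at about 31 s: the rack is hooked on the rail, and the gate flicked shut and held a tug of about 10 N. The rack is released and hanging still; no verdict came back, and the gate was judged by wrist force, not seen.

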